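# Close the specimen transport box: hold-down flap, then cover

### The job

Close up the specimen transport box: first fold the upright white flap right down flat over the sample tubes, and only then swing the hinged cover over and push it shut, flush on the rim. Use only pushes with the fingertips or the outside of the fingers: do not pinch the flap or the cover, and do not lift or shift the tubes or disturb the loose things lying around. Finish with the robot clear of everything.

Things in the scene. Friction and masses are not known exactly. Their poses are not given: they have to be found in the camera images.
- box: Grey specimen transport box, fixed, open; 150 mm along its x, 240 mm along its y, walls 8 mm, rim 75 mm above the worktop. Origin: centre of its underside, on the worktop. +x points to the rim with the cover hinge (to the robot's left, within 28 degrees), -y away from the robot, z up. Three sample tubes lie inside along y in a foam bed, their tops 40 mm above the worktop.
- flap (a joint): Fold angle of the white hold-down flap, rad: 0 = flat over the tubes (end stop), 1.35 to 1.6 = upright as found, stop at 1.65. Axis along the box's x at y = -100, z = 52 mm in the box frame, just inside the far wall; the free edge swings from above that wall towards the robot to the middle of the box. Stiff hinge: stays where it is left, needs about 1 N at the edge.
- flap_edge (a point): Middle of the flap's free edge, 123 mm from its hinge axis (about 170 mm above the worktop while upright, 52 mm when flat). Overhead, to the right of world y = 0.12 m and beyond x = 0.56 m, hangs a wall cabinet, its underside 0.69 m above the worktop: do not raise the wrist high there.
- lid (a joint): Opening angle of the grey cover, rad: 0 = shut, flush on the rim (end stop), 1.6 to 1.75 = standing open as found, stop at 1.85. Axis along the box's y on the left rim, at x = +75, z = 75 mm in the box frame. Stiff hinge: stays where it is left, needs about 1 to 4 N near its free edge. A raised flap blocks it.
- lid_edge (a point): Middle of the cover's free edge, half-way through its thickness, 150 mm from the hinge (about 225 mm above the worktop while open, 82 mm when shut).
- marker_pen: Marker pen 125 mm long, 16 mm high, lying loose on the worktop to the right of the box; bystander.
- forceps: Steel forceps 142 mm long, 10 mm high, lying loose left of the box; bystander.
- slide_carton: Flat slide carton 118 x 78 x 28 mm lying loose on the right; bystander.
- tube_1: Loose capped sample tube lying in the box's foam bed, 84 mm along the box's y, 17 mm thick, underside 24 mm above the worktop, at the box's x = -36 mm; stays where it is.
- tube_2: Loose capped sample tube lying in the box's foam bed, 84 mm along the box's y, 17 mm thick, underside 24 mm above the worktop, at the box's x = 0 mm; stays where it is.
- tube_3: Loose capped sample tube lying in the box's foam bed, 84 mm along the box's y, 17 mm thick, underside 24 mm above the worktop, at the box's x = 36 mm; stays where it is.
- flap_hinge (a point): Middle of the flap's hinge axis. The flap: plate 100 mm along the box's x (x = -58 to +42 mm), 123 mm from hinge to free edge, 4 mm thick (axis at half its thickness); a white foam pad 86 x 95 x 6 mm on its inner face comes down over the tubes. The outer face looks away (-y) while upright, up when flat. Turns with the flap: its +y points to the free edge, +z out of the outer face.
- lid_hinge (a point): Middle of the cover's hinge axis. The cover: grey shell 150 mm from hinge to free edge, 240 mm wide, 14 mm thick (the axis lies in its inner face; shut, its top is 89 mm above the worktop); a grey foam liner 120 x 210 x 7 mm on the inner face, set in 15 mm from the edges. Outer face looks left while open. Turns with the cover: -x points to the free edge, +z out of the outer face.

How it is judged (in metres and radians):
On the way, in this order (a step that is already met when the one before it is completed fails the run):
1. the flap lies flat while the cover still stands open (value of joint flap below 0.07 rad and value of joint lid above 1.2 rad), for 0.2 s.
2. the cover is shut over the flat flap (value of joint flap below 0.07 rad and value of joint lid below 0.035 rad), for 0.2 s.
At the end, for the whole second after the job is handed in: The flap is flat (fold angle under 0.07 rad), the cover shut and at rest (opening under 0.035 rad, about 5 mm at its free edge), the tubes within 12 mm of where they lay (all of step 2 and velocity of joint lid between -0.02 and 0.02 rad/s and distance of each of tube_1, tube_2, tube_3 from where it was at the start of the episode below 0.012 m); the robot touches nothing.
It fails at once if the cover is swung down onto a raised flap (cover below 0.9 rad while the flap stands above 0.35 rad) (value of joint lid below 0.9 rad and value of joint flap above 0.35 rad).
It fails at once if the cover is pinched (fingers press on its shell and its liner at once) (contact force between the fingers and lid_c0 above 1.5 N and contact force between the fingers and lid_c1 above 1.5 N).
It fails at once if the flap is pinched (fingers press on its plate and its pad at once) (contact force between the fingers and flap_c0 above 1.5 N and contact force between the fingers and flap_c1 above 1.5 N).
It fails at once if a sample tube is lifted or shifted by more than 15 mm (distance of any of tube_1, tube_2, tube_3 from where it was at the start of the episode above 0.015 m).
It fails at once if a loose bystander is lifted or shifted by more than 30 mm (distance of any of marker_pen, forceps, slide_carton from where it was at the start of the episode above 0.03 m).
It also fails if it takes over 54 s, if anything falls off the work surface, if the arm or the gripper's body presses on something with over 40 N, if the wrist force passes 120 N, or if a joint passes its speed limit or range.

### The arm

A 7-joint arm with a two-finger parallel gripper is mounted at the origin on a cart in front of the work surface, level with it; the furniture and walls round the work are solid. World frame = base frame: x ahead of the robot, y to its left, z up, the work surface at z = 0. Lengths are in m, angles in degrees, forces in N, time in s.
With the tool pointing down it reaches from about 0.425 to 0.95 m from the base axis. Payload 4.7 kg.
Tool frame: the origin (TCP) lies midway between the tips of the shut fingers; the grasp point (between the pads) lies 19 mm behind it; z points along the fingers, y is the line along which they close (so a half turn about z gives the same grasp; the last joint's range is limited). The gripper opens to 85 mm and grips with 20 to 120 N. Pads are 22 mm wide; open, the fingers measure 114 mm over their backs; the gripper's body (76 mm by 85 mm) begins 54 mm behind the grasp point. The pads swing forward as they close: fully open they stand 13 mm farther back than shut.
Start: joints at [-72.76, 26.849, -2.785, 87.806, 1.381, 65.374, -4.715], TCP at [0.219, 0.639, 0.231] pointing down, gripper open.
Joint ranges: [-148.3, 148.3], [-19.14, 114.17], [-79.39, 73.82], [5.75, 140.21], [-59.74, 239.74], [12.07, 113.84], [-152.46, 152.46]. Speed limits (degrees/s): [147.25, 147.25, 180, 180, 180, 180, 180].

### API

Orientations are given as [roll, pitch, yaw] about the fixed x, y, z axes, in that order (R = Rz(yaw) Ry(pitch) Rx(roll)).
In Python, from bench import manip, effector, solve_ik, telemetry, grab_frame, job gives the robot as it stands. Calls block until the motion is done:
- manip.reach(position, orientation): joint-space move of the TCP to a pose.
- manip.move_linear(position, rotation=None, v=0.15, f_stop=None): straight line of the TCP; rotation=None keeps the orientation; v is the mean speed in m/s. With f_stop (N) it stops when the force on the tool has changed by that much, and returns True; else False.
- manip.movej(angles): joint-space move.
- effector.command_gripper(opening, squeeze=None): finger opening in m; squeeze is the grip in N (None keeps the last); returns when the fingers have stopped.
- manip.hold(seconds).
- solve_ik(position, orientation): joint angles nearest the present ones, or None.
- telemetry.get_obs(): the state.
- grab_frame(name): name is "scene" or "top" or "wrist"; returns a dict with "color" (400x640x3 uint8, red, green, blue), "z_map" (400x640 float32, m along the optical axis (not along the pixel's ray), 0 where there is no reading), "fx", "fy", "cx", "cy" (pixels), "R" (3x3) and "t" (3): a world point X has camera coordinates R X + t; the wrist camera has in their place "T_tool_cam" (4x4, takes a point from camera to tool coordinates, whose origin is the TCP and whose axes are the flange's). Camera axes: x right, y down, z forward; pixel columns grow to the right and rows downward; lengths in m; the calibration is good to about 2 mm. A picture is of the moment at which its call begins: read the wrist's pose just before it.
A pose or a line that the arm cannot do raises manip.Unreachable and nothing moves.
- job.hand_in(): hands the job in; it is judged then, once.
The state is a dict: "t": time; "q": joint angles; "qvel": joint speeds; "effort": joint torques, N m; "tool_pos": TCP position; "tcp_rot": TCP orientation; "contact_force": force on the tool from outside, world axes, zero at the start; "moment": the same for the moment, N m; "width": finger opening in m; "finger_force": force on a finger pad.
Only numpy, scipy, OpenCV 4.12 (cv2) and the standard library are available. Lean on these libraries where they do the work, as an engineer would, in place of code of your own. Each camera call takes 0.05 s, during which the arm holds its last target. There are 200 camera calls.

## Working session

There is one attempt and no reset: what is moved stays moved. The work goes in short steps, each a Python script; the robot and the scene stay as the last script left them, time stands still between calls to the robot, and variables do not carry over. Pictures are saved under pics/ and viewed, at most 10 in all, crops included, and the job is handed in when it is done.

```bash
mkdir -p pics; python3 - <<'E'
from bench import *
import cv2,numpy as np,pickle
for n in("scene","top"):
    f=grab_frame(n); pickle.dump(f,open(n+".pkl","wb"))
    cv2.imwrite(f"pics/{n}0.png",f["color"][:,:,::-1]); print(n,f["fx"],f["cx"],f["cy"],f["R"].round(3).tolist(),f["t"].round(3))
print(telemetry.get_obs())
E
```

```text
scene 512.2514963401783 318.9979192406961 197.78020002914562 [[0.689, -0.724, 0.007], [-0.493, -0.476, -0.728], [0.53, 0.498, -0.686]] [-0.331  0.349  1.365]
top 428.44561555191024 316.1429697755492 192.39055610956967 [[0.014, -1.0, -0.0], [-0.997, -0.014, -0.071], [0.071, 0.001, -0.997]] [0.031 0.507 1.273]
{'t': 0.1, 'q': array([-72.76064752,  26.89283265,  -2.78387954,  87.86760376,
         1.38138742,  65.37476669,  -4.71658459]), 'qvel': array([ 0.00568455, -0.07054713, -0.01840332, -0.22333958,  0.00570706,
       -0.07271913,  0.00064463]), 'effort': array([ 1.45937633e-03, -5.11515462e+01, -4.65569459e-02, -2.38390124e+01,
        1.08342429e-02,  4.40936128e-03,  2.76219487e-05]), 'tool_pos': array([0.21841336, 0.63812791, 0.23035925]), 'tcp_rot': array([-1.79898457e+02,  4.25529708e-03,  1.61105201e+02]), 'contact_force': array([-0.54924043,  0.01045991,  0.56141587]), 'moment': array([-0.00153424, -0.03609291,  0.02607756]), 'finger_force': 0.0, 'width': 0.08527607846462738}
```

View pics/scene0.png

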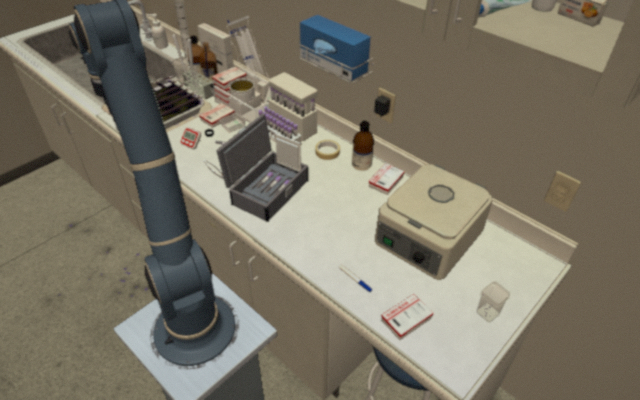

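View pics/top0.png

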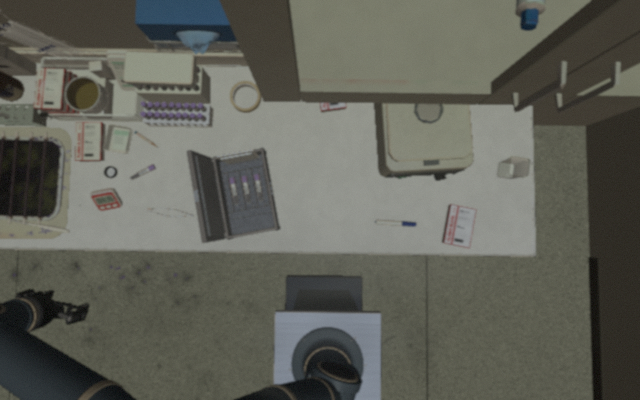

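The box sits at about (248,193) in the top view. The cover stands open on its left at about (205,195), and the white flap is at its far end, about (240,153). The forceps are at (170,212), the pen at (396,223) and the carton at (460,226). I'll zoom in next.

```bash
python3 - <<'E'
import cv2,pickle,numpy as np
f=pickle.load(open("top.pkl","rb")); c=f["color"][130:255,140:300,::-1]
c=cv2.resize(c,None,fx=4.5,fy=4.5,interpolation=cv2.INTER_CUBIC); c=cv2.convertScaleAbs(c,alpha=1.5)
for i in range(0,160,20):
    cv2.putText(c,str(140+i),(int(i*4.5),10),0,.4,(0,0,255)); cv2.line(c,(int(i*4.5),0),(int(i*4.5),560),(0,0,255),1)
for i in range(0,125,20):
    cv2.putText(c,str(130+i),(0,int(i*4.5)+10),0,.4,(0,0,255)); cv2.line(c,(0,int(i*4.5)),(720,int(i*4.5)),(0,0,255),1)
cv2.imwrite("pics/topz.png",c)
# height map
z=f["z_map"]; v,u=np.mgrid[0:400,0:640]
P=np.stack([(u-f["cx"])/f["fx"]*z,(v-f["cy"])/f["fy"]*z,z],-1); W=(P-f["t"])@f["R"]
np.save("W.npy",W)
for v in range(146,246,6): print(v,[f"{u}:{W[v,u,2]*1000:.0f}" for u in range(186,286,6)])
E
```

```text
146 ['186:-1', '192:1', '198:2', '204:6', '210:-1', '216:-3', '222:0', '228:3', '234:3', '240:1', '246:1', '252:-2', '258:2', '264:-1', '270:-3', '276:-5', '282:-1']
152 ['186:-3', '192:222', '198:0', '204:-1', '210:-0', '216:-2', '222:3', '228:1', '234:-2', '240:177', '246:164', '252:149', '258:57', '264:64', '270:-3', '276:0', '282:-0']
158 ['186:-3', '192:226', '198:205', '204:143', '210:94', '216:76', '222:161', '228:161', '234:148', '240:127', '246:113', '252:93', '258:23', '264:73', '270:1', '276:2', '282:0']
164 ['186:-2', '192:221', '198:208', '204:165', '210:123', '216:73', '222:28', '228:23', '234:36', '240:37', '246:37', '252:34', '258:36', '264:74', '270:0', '276:2', '282:0']
170 ['186:1', '192:221', '198:211', '204:177', '210:132', '216:72', '222:39', '228:34', '234:35', '240:28', '246:21', '252:23', '258:22', '264:21', '270:5', '276:2', '282:-2']
176 ['186:2', '192:221', '198:205', '204:187', '210:139', '216:78', '222:22', '228:36', '234:25', '240:34', '246:35', '252:35', '258:37', '264:37', '270:9', '276:-2', '282:5']
182 ['186:1', '192:220', '198:213', '204:191', '210
[... 1188 characters left out ...]
82:1']
224 ['186:2', '192:-3', '198:-1', '204:220', '210:199', '216:156', '222:109', '228:53', '234:23', '240:25', '246:26', '252:20', '258:23', '264:25', '270:21', '276:75', '282:4']
230 ['186:1', '192:-1', '198:6', '204:224', '210:207', '216:163', '222:119', '228:70', '234:26', '240:21', '246:25', '252:31', '258:77', '264:77', '270:74', '276:0', '282:1']
236 ['186:-1', '192:2', '198:-4', '204:221', '210:194', '216:150', '222:108', '228:80', '234:75', '240:76', '246:5', '252:-3', '258:1', '264:3', '270:3', '276:0', '282:3']
242 ['186:-3', '192:-3', '198:2', '204:222', '210:1', '216:-1', '222:-3', '228:2', '234:3', '240:-0', '246:-7', '252:-0', '258:-1', '264:3', '270:-2', '276:-3', '282:1']
```

View pics/topz.png

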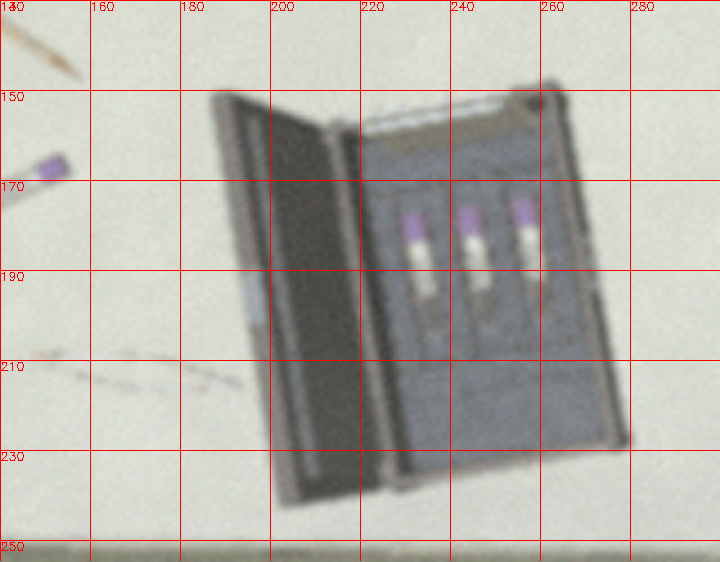

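The zoom shows the box's outer rim corners at about (213,158), (263,149), (279,229) and (227,238). The flap edge runs from (221,159) to (254,152). The cover's free edge runs from (189,151) to (203,241).

```bash
cat > geo.py <<'E'
import numpy as np,pickle,cv2
from scipy.optimize import least_squares
from scipy.spatial.transform import Rotation as Ro
f=pickle.load(open("top.pkl","rb"))
def ray(u,v,z,f=f):
    c=-f["R"].T@f["t"]; d=f["R"].T@np.array([(u-f["cx"])/f["fx"],(v-f["cy"])/f["fy"],1]); return c+d*(z-c[2])/d[2]
px=[(213,158),(263.5,149),(279,229.5),(227.5,238.5)]
B=np.array([[75,-120],[-75,-120],[-75,120],[75,120]])/1e3
Wc=np.array([ray(u,v,.075)[:2] for u,v in px])
def tf(p,B):
    c,s=np.cos(p[2]),np.sin(p[2]); return B@np.array([[c,s],[-s,c]])+p[:2]
r=least_squares(lambda p:(tf(p,B)-Wc).ravel(),[*Wc.mean(0),1.6])
box=r.x
Rb=Ro.from_euler('z',box[2]).as_matrix(); ob=np.array([box[0],box[1],0])
def w(x,y,z): return Rb@np.array([x,y,z])+ob   # box->world (m)
def b(P): return (np.asarray(P)-ob)@Rb
E
python3 - <<'E'
from geo import *
print(box[:2],np.degrees(box[2]),r.fun.round(4))
W=np.load("W.npy"); Bx=b(W.reshape(-1,3)).reshape(W.shape)
x,y,z=Bx[...,0],Bx[...,1],Bx[...,2]
m=(z>.1)&(x>-.07)&(x<.055)&(y<-.06)&(y>-.16); P=Bx[m]; 
print("flap",len(P),P.min(0),P.max(0)); pf=np.polyfit(P[:,2],P[:,1],1); print("y(z)",pf,np.polyval(pf,[.052,.17]),np.degrees(np.arctan(pf[0])))
m=(z>.09)&(x>.06)&(x<.16)&(abs(y)<.1); P=Bx[m]; pf=np.polyfit(P[:,2],P[:,0],1);print("lid",len(P),P.min(0),P.max(0),np.polyval(pf,[.075,.225]))
m=(z>.06)&(z<.085)&(abs(x)<.09)&(abs(y)<.14);P=Bx[m];print("rim",np.percentile(P,[2,50,98],axis=0).round(3))
for (u,v,zz) in [(418,177,.04)]: pass
for nm,(u,v,h) in dict(cap1=(231,180,.04),cap2=(244,178,.04),cap3=(256.5,176,.04),fl=(221,159,.17),fr=(254,152,.17),lf=(189,151,.225),ln=(203,241,.225),forc=(170,212,.01),cabL=(240,40,.69)).items(): print(nm,ray(u,v,h).round(3),b(ray(u,v,h)).round(3))
s=pickle.load(open("scene.pkl","rb"))
for p in [w(.075,-.12,.075),w(-.075,-.12,.075),w(-.075,.12,.075),w(.075,.12,.075)]:
    c=s["R"]@p+s["t"]; print("scene px",(c[:2]/c[2]*s["fx"]+[s["cx"],s["cy"]]).round(1))
E
```

```text
[0.49667084 0.24123378] 101.6774838616748 [ 0.0007  0.0003  0.0027 -0.0009 -0.0004  0.0002 -0.003   0.0004]
flap 299 [-0.05527206 -0.10694756  0.10010142] [ 0.04396678 -0.09373706  0.17991001]
y(z) [-0.0953499  -0.08342257] [-0.08838077 -0.09963205] -5.446680528524979
lid 1850 [ 0.0719736  -0.09999224  0.09005582] [0.10895106 0.09997642 0.23036979] [0.06496582 0.09646539]
rim [[-0.073 -0.119  0.062]
 [ 0.004  0.014  0.074]
 [ 0.077  0.116  0.082]]
cap1 [0.538 0.292 0.04 ] [ 0.041 -0.051  0.04 ]
cap2 [0.545 0.253 0.04 ] [ 0.002 -0.05   0.04 ]
cap3 [0.551 0.216 0.04 ] [-0.035 -0.049  0.04 ]
fl [0.582 0.294 0.17 ] [ 0.034 -0.094  0.17 ]
fr [0.602 0.206 0.17 ] [-0.056 -0.096  0.17 ]
lf [0.593 0.364 0.225] [ 0.1   -0.119  0.225]
ln [0.366 0.32  0.225] [0.104 0.112 0.225]
forc [0.442 0.479 0.01 ] [0.244 0.006 0.01 ]
cabL [0.683 0.154 0.69 ] [-0.124 -0.165  0.69 ]
scene px [272.6 151.5]
scene px [308.5 166.1]
scene px [266.8 207.9]
scene px [229.1 190.5]
```

```bash
cat >> geo.py <<'E'
ORI=[180,0,np.degrees(box[2])+90-360]
def flap_tcp(th,rho=.11,x=-.008):
    c,s=np.cos(th),np.sin(th); return w(x,-.1+rho*c-.002*s-.011*min(1,2*s),.052+rho*s+.002*c)
def lid_tcp(th,rho=.13,y=0.0):
    c,s=np.cos(th),np.sin(th); return w(.075-rho*c+.014*s+.015*min(1,2*s),y,.075+rho*s+.014*c)
def ob_str(o): return f"t={o['t']:.1f} F={np.round(o['contact_force'],1)} tcp_box={b(o['tool_pos']).round(3)}"
E
python3 - <<'E'
from bench import *; from geo import *
p=telemetry.get_obs()["tool_pos"]
effector.command_gripper(0)
manip.move_linear([p[0],p[1],.36],v=.2)
manip.reach(w(-.008,-.165,.34),ORI)
print(ob_str(telemetry.get_obs()),telemetry.get_obs()["q"].round(0))
manip.move_linear(w(-.008,-.16,.15),v=.15,f_stop=8)
print(ob_str(telemetry.get_obs()))
f=grab_frame("scene"); cv2.imwrite("pics/s1.png",cv2.resize(f["color"][60:260,160:420,::-1],None,fx=2.5,fy=2.5))
E
```

```text
t=3.7 F=[-0.  -0.9  0.1] tcp_box=[-0.006 -0.165  0.34 ] [-30.  27.   8.  74.  -4.  79.  79.]
t=5.2 F=[-0.  -0.5 -0. ] tcp_box=[-0.008 -0.161  0.151]
```

View pics/s1.png

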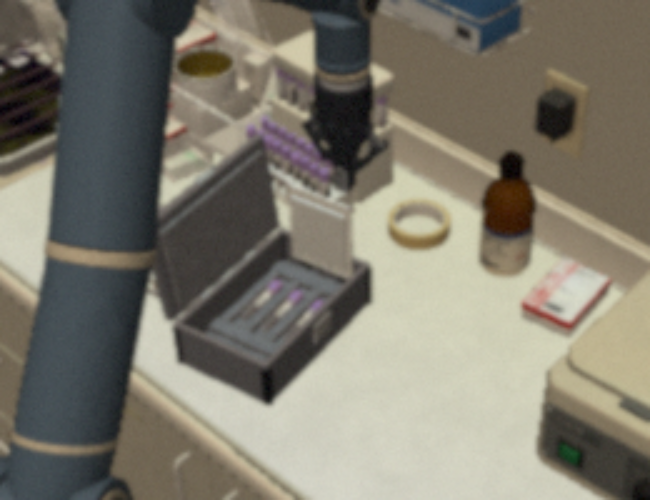

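The shut fingers at about (345,185) are behind the flap's edge at (318,197), with nothing touching. Next I fold the flap.

```bash
python3 - <<'E'
from bench import *; from geo import *
for th in np.arange(1.6,0.05,-.13):
    s=manip.move_linear(flap_tcp(th),v=.1,f_stop=25); print(round(th,2),s,ob_str(telemetry.get_obs()))
    if s: break
else:
    P=flap_tcp(0)
    s=manip.move_linear(P-[0,0,.006],v=.04,f_stop=15); manip.hold(.3); print(s,ob_str(telemetry.get_obs()))
E
```

```text
1.6 False t=5.8 F=[-0.5  0.5 -0.5] tcp_box=[-0.008 -0.117  0.162]
1.47 False t=6.1 F=[-0.9 -0.2  0.1] tcp_box=[-0.008 -0.102  0.161]
1.34 False t=6.4 F=[-0.4 -0.8 -0.3] tcp_box=[-0.008 -0.088  0.159]
1.21 False t=6.7 F=[ 0.   0.3 -0.1] tcp_box=[-0.008 -0.074  0.156]
1.08 False t=7.0 F=[-0.5  0.4  0.2] tcp_box=[-0.008 -0.061  0.15 ]
0.95 False t=7.3 F=[-0.5  0.4  0.8] tcp_box=[-0.008 -0.049  0.143]
0.82 False t=7.5 F=[-0.4 -0.  -1. ] tcp_box=[-0.008 -0.037  0.134]
0.69 False t=7.8 F=[ 0.3 -0.1  0.2] tcp_box=[-0.008 -0.027  0.123]
0.56 False t=8.1 F=[0.1 0.5 0.3] tcp_box=[-0.008 -0.019  0.112]
0.43 False t=8.4 F=[-0.3 -0.2  0.1] tcp_box=[-0.008 -0.01   0.1  ]
0.3 False t=8.7 F=[0.3 0.3 0.2] tcp_box=[-0.008 -0.002  0.086]
0.17 False t=9.0 F=[-0.2 -0.1  0.8] tcp_box=[-0.008  0.004  0.073]
True t=9.9 F=[-3.2 -0.7 12.8] tcp_box=[-0.008  0.008  0.053]
```

```bash
python3 - <<'E'
from bench import *; from geo import *
manip.move_linear(w(-.008,.005,.33),v=.2)
manip.move_linear(w(.19,.0,.33),v=.2)
f=grab_frame("top"); cv2.imwrite("pics/t2.png",cv2.resize(f["color"][110:270,120:320,::-1],None,fx=3,fy=3))
z=f["z_map"]; v,u=np.mgrid[0:400,0:640]
W=(np.stack([(u-f["cx"])/f["fx"]*z,(v-f["cy"])/f["fy"]*z,z],-1)-f["t"])@f["R"]; Bx=b(W.reshape(-1,3))
for y in (-.08,-.04,-.01,.01):
    m=(abs(Bx[:,0]+.008)<.04)&(abs(Bx[:,1]-y)<.008)&(Bx[:,2]<.12); print(y,np.median(Bx[m,2]).round(4),m.sum())
print(ob_str(telemetry.get_obs()))
E
```

```text
-0.08 0.0544 146
-0.04 0.0539 146
-0.01 0.0542 148
0.01 0.0551 149
t=12.6 F=[ 0.2 -0.3  0.5] tcp_box=[ 0.188 -0.001  0.33 ]
```

View pics/t2.png

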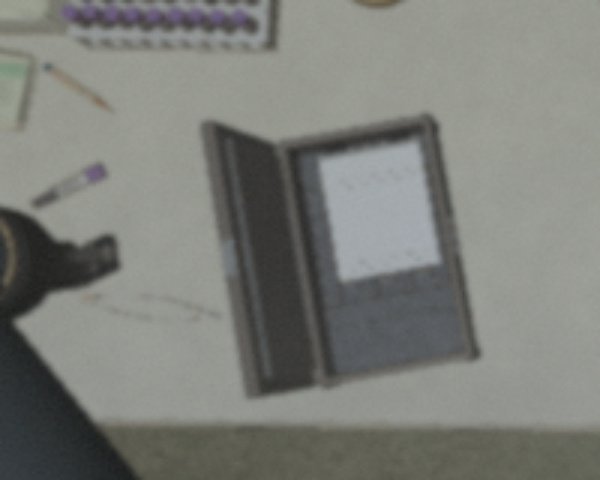

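The picture and depth agree: the flap, at about (380,210), is flat at 54 mm. The cover, at about (250,260), still stands open, and the gripper is on its left. Next I swing the cover over.

```bash
python3 - <<'E'
from bench import *; from geo import *
manip.move_linear(w(.175,0,.205),v=.15,f_stop=8); print(ob_str(telemetry.get_obs()))
for th in np.arange(1.72,0.05,-.12):
    s=manip.move_linear(lid_tcp(th),v=.1,f_stop=30); print(round(th,2),s,ob_str(telemetry.get_obs()))
    if s: break
else:
    s=manip.move_linear(lid_tcp(0)-[0,0,.006],v=.04,f_stop=20); manip.hold(.3); print(s,ob_str(telemetry.get_obs()))
E
```

```text
t=13.6 F=[0.5 0.3 0.8] tcp_box=[ 0.175 -0.001  0.206]
1.72 False t=14.3 F=[ 0.8 -0.4  0.7] tcp_box=[ 0.123 -0.     0.202]
1.6 False t=14.6 F=[-0.2 -0.1  0.5] tcp_box=[ 0.107 -0.     0.205]
1.48 False t=14.9 F=[-0.1  0.3  0.3] tcp_box=[ 0.091 -0.     0.206]
1.36 False t=15.2 F=[-0.3  0.5  0. ] tcp_box=[ 0.075 -0.     0.205]
1.24 False t=15.5 F=[-0.4 -1.4  0.3] tcp_box=[ 0.06  -0.     0.202]
1.12 False t=15.8 F=[-0.5  0.6 -0.3] tcp_box=[0.045 0.    0.198]
1.0 False t=16.1 F=[-0.1  0.7 -0.2] tcp_box=[0.03  0.    0.192]
0.88 False t=16.4 F=[-0.2 -0.3  0.1] tcp_box=[0.017 0.    0.184]
0.76 False t=16.7 F=[-0.5  0.7 -0.1] tcp_box=[0.004 0.    0.174]
0.64 False t=17.1 F=[ 0.2  0.6 -0.3] tcp_box=[-0.007  0.     0.163]
0.52 False t=17.4 F=[ 1.   0.6 -0.9] tcp_box=[-0.017  0.     0.151]
0.4 False t=17.7 F=[ 0.4  0.3 -0.4] tcp_box=[-0.028  0.     0.138]
0.28 False t=18.0 F=[-1.   0.8  0.4] tcp_box=[-0.038  0.     0.124]
0.16 False t=18.3 F=[-0.6 -0.6  0.5] tcp_box=[-0.047  0.     0.109]
True t=19.2 F=[-1.9 -1.   7.3] tcp_box=[-0.053 -0.     0.089]
```

```bash
python3 - <<'E'
from bench import *; from geo import *
s=manip.move_linear(lid_tcp(0)-[0,0,.008],v=.03,f_stop=25); manip.hold(.4); print(s,ob_str(telemetry.get_obs()))
manip.move_linear(w(-.05,0,.33),v=.2); manip.move_linear(w(.25,.0,.33),v=.25)
f=grab_frame("top"); cv2.imwrite("pics/t3.png",cv2.resize(f["color"][110:270,120:320,::-1],None,fx=3,fy=3))
z=f["z_map"]; v,u=np.mgrid[0:400,0:640]
W=(np.stack([(u-f["cx"])/f["fx"]*z,(v-f["cy"])/f["fy"]*z,z],-1)-f["t"])@f["R"]; Bx=b(W.reshape(-1,3))
for x in (.06,.02,-.02,-.06):
    m=(abs(Bx[:,1])<.1)&(abs(Bx[:,0]-x)<.008); print(x,np.median(Bx[m,2]).round(4),m.sum())
print(ob_str(telemetry.get_obs()))
E
```

```text
True t=19.8 F=[-1.3 -0.5  7.4] tcp_box=[-0.053 -0.     0.089]
0.06 0.0888 399
0.02 0.0893 391
-0.02 0.0893 389
-0.06 0.0891 391
t=22.6 F=[-0.3 -0.4 -0.6] tcp_box=[ 0.248 -0.001  0.33 ]
```

View pics/t3.png

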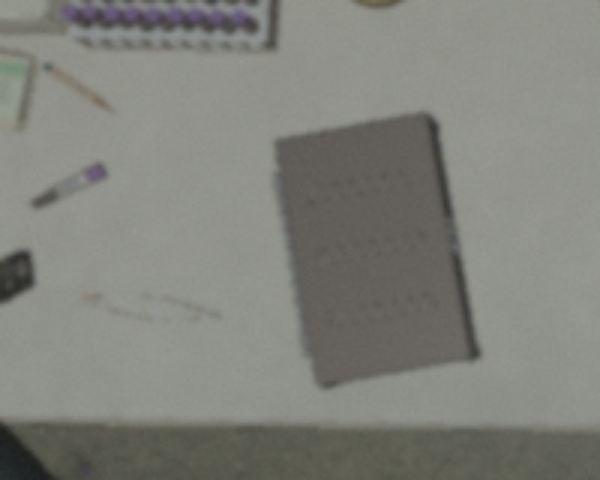

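The cover, at about (375,250), is shut and level at 89 mm all over. The forceps at (150,305) haven't moved, and the robot is clear.

```bash
python3 -c "
from bench import *
print(job.hand_in())"
```

```text
the job is handed in; nothing more can be done
None
```

The flap is folded flat, the cover was then pushed shut flush on the rim (its top measured about 89 mm all over), the robot is clear of everything, and the job is handed in; no verdict came back.

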